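Stack a parts tray on its docked mate and bolt it down

ROBOT

A 6-joint arm with a two-finger parallel gripper is mounted at the origin on the work surface. World frame = base frame: x ahead of the robot, y to its left, z up, the work surface at z = 0. Lengths are in m, angles in rad, forces in N, time in s.
With the tool pointing down it reaches from about 0.275 to 0.725 m from the base axis. Payload 15.9 kg.
Tool frame: the origin (TCP) lies midway between the tips of the shut fingers; the grasp point (between the pads) lies 19 mm behind it (bot.grasp_offset is the distance from the TCP to the grasp point, in m); z points along the fingers, y is the direction in which the jaws open and shut (so a half turn about z gives the same grasp; the last joint's range is limited). The gripper opens to 85 mm and grips with 20 to 120 N. Pads are 22 mm wide; open, the fingers measure 114 mm over their backs; the gripper's body (76 mm by 85 mm) begins 54 mm behind the grasp point. The pads swing forward as they close: fully open they stand 13 mm farther back than shut.
Start: joints at [1.152, 0.213, -0.034, 1.323, 0, 1.571], TCP at [0.203, 0.457, 0.231] pointing down, gripper open.
Joint ranges: [-2.98, 2.98], [-0.74, 1.72], [-1.14, 1.35], [-2.1, 2.04], [-1.57, 1.44], [-3.14, 3.14]. Speed limits (rad/s): [1.89, 1.89, 2.39, 2.57, 3.14, 3.14].

INTERFACE

Orientations are given as [roll, pitch, yaw] about the fixed x, y, z axes, in that order (R = Rz(yaw) Ry(pitch) Rx(roll)).
In Python, from station import get_state, capture, camera_info, bot, nets gives the robot as it stands.
- The arm moves only by the tool servo_tool, never from a script. Its argument "plan" is text: rows parted by semicolons, each of 7 numbers parted by spaces: the opening in per cent of the stroke, from 0 (shut) to 100 (fully open), then the shift along the tool's x, y, z in mm, then the turn, a rotation vector about the tool's x, y, z in rad. A call has 1 to 12 rows; each row shifts and turns the commanded pose from where the row before left it, along the tool's axes as they then stand; what a row does not reach is not made up. A row lasts 1/12 s, in which the tool goes at most 41.7 mm and 7.16 degrees, less where a joint would pass 70% of its speed; a pose out of reach is approached as far as the arm can. A call is refused whole if a number of a shift passes 41.7 or a number of a turn 0.125, either way. A call with a gripper value outside its range is refused whole. The fingers move at their own pace and stop on an object; "force" is the grip in N (left out, the last holds). Time passes only in rows, so rows that do not move let the fingers close. It gives the time, the measured TCP pose, the force and the opening at its end, in the units of the state.
- get_state(): the state, without advancing time (a new reading comes with each control period).
- capture(name): name is "scene" or "top" or "wrist"; returns (picture, depth): 400x640x3 uint8, blue, green, red; 400x640 float32, m along the optical axis (not along the pixel's ray), 0 where there is no reading.
- camera_info(name): a dict with "fx", "fy", "cx", "cy" (pixels), "xyz" and "orientation" of the camera in the world; the wrist camera has in their place "hand_eye" (4x4, takes a point from camera to tool coordinates, whose origin is the TCP and whose axes are the flange's). Camera axes: x right, y down, z forward; pixel columns grow to the right and rows downward; lengths in m; the calibration is good to about 2 mm. The wrist camera is an equidistant fisheye: a pixel r from the principal point sees the ray r / f radians off the axis. A picture is of the moment at which its call begins: read the wrist's pose just before it. camera_info takes no time and is no camera call.
- bot.close_job(): hands the job in, once; it reports no verdict.
Trained networks look in the newest picture that a camera, given by its name, has taken for a name from the list of things; names that differ only in an ending like _2 or _b are one class to them, and where a whole thing is asked for, a point or a joint stands for the part that bears it (a point fixed in the world has none). Each returns a list of dicts, best first, with "conf" (0 to 1); they miss things now and then, are a little off and sometimes report something else, mostly with a low value. They report only what shows in the picture. A call takes as long as a camera call.
- nets.recognise(query, camera): "extent" ([left, top, right, bottom] in pixels, round what is visible of it).
- nets.silhouettes(query, camera): "pixels" (400x640 bool, what is visible of it) and "extent" ([left, top, right, bottom] in pixels, round what is visible of it).
The state is a dict: "clock": time; "joint_positions": joint angles; "dq": joint speeds; "joint_efforts": joint torques, N m; "eef_pos": TCP position; "tcp_rot": TCP orientation; "wrist_force": force on the tool from outside, world axes, zero at the start; "wrist_torque": the same for the moment, N m; "width": opening from 0.0 (shut) to 1.0 (fully open).
Only numpy, scipy, OpenCV 4.12 (cv2) and the standard library are available. Lean on these libraries where they do the work, as an engineer would, in place of code of your own. Each camera call takes 0.05 s, during which the arm holds its last target. There are 200 camera calls.

TASK

Pick up the loose parts tray by its handle, stack it on the matching tray that stands in the steel bay so that all four lugs are fully home in the corner sockets, then let go and slide the bay's bolt fully shut over the tray's edge. The docked tray never stands quite centred, so feel for the sockets: keep the tray level, press gently (about 10 N, never as much as 30 N), and leave the other things on the bench where they are.

Things in the scene. Friction and masses are not known exactly. Their poses are not given: they have to be found in the camera images.
- upper_tray: Loose grey plastic parts tray, 206 (x) x 146 (y) mm, 0.5 to 0.9 kg with its fixed brass and steel parts, standing on its lugs on the bench. Origin: tray centre at lug-tip level; z up, x along its length. Floor plate 12 to 18 mm above the origin, an 18 mm wide ledge outside the side walls (walls at y = +-55, top at 50 mm). Same when turned half round; either way round is right.
- tray_handle (a point): Middle of the loose tray's handle, 80 mm above its origin: a bar along the tray's x, 100 long, 14 thick (y), 24 mm high, open below between x = +-38 mm. Axes as the tray's.
- tray_lug (a point): Centre of the tip of one of the loose tray's four round lugs, which point down from its floor at x = +-85, y = +-55 mm: 18 mm diameter, 12 mm long, tip bevelled 0.6 x 1 mm. This one at x = y = +.
- bay: Dark steel plate 236 (x) x 255 (y, -165 to +90) x 10 mm screwed to the bench. Origin at bench level, under the middle of its four low aluminium corner angles; z up. In the angles stands the docked lower tray (see dock). On the -y side a grey post, 78 mm tall, carries the bolt.
- dock (a point): Point 70 mm above the bay's origin, bay axes: nominal centre of the docked tray's flat rim. The docked tray is parallel to the bay but its true centre is 3 to 10 mm off in x and up to 6 mm off in y, unmeasured. Square sockets 20.4 x 20.4, 14 mm deep, at x = +-85, y = +-55 from its true centre, with 8 mm of flat rim round each. It stays put under sideways pushes below 50 N.
- dock_home (a point): Point 58 mm above the bay's origin, bay axes: level of the loose tray's origin when fully home (its weight sinks it 1 to 2 mm more); with lugs resting on the rim it is 12 mm higher. The docked tray stands on springy feet that give 1 mm per 4 N of downward push, 8 mm at most.
- bolt (a joint): Steel sliding bolt on the bay's post: 0 = open (as found), 0.035 m = fully shut at its stop. It slides along the bay's +y with 2.5 N friction and stays where left. Its flat tongue (25 mm wide, 79 to 87 mm above the bench) passes over the loose tray's ledge only when the tray is fully home; otherwise it strikes the ledge's edge.
- bolt_knob (a point): Centre of the top of the bolt's upright square knob, which moves with the bolt: the knob is 14 (along bay x) x 16 (along bay y) mm and 33 mm tall, its top 120 mm above the bench. Axes parallel to the bay's.
- screwdriver: Screwdriver lying on the bench, bystander. Origin: its underside.
- oil: White plastic oil bottle, 44 mm diameter, 110 mm tall, bystander. Origin: centre of its underside.
- bushing: Stepped brass bushing, 44 mm diameter, 35 mm tall, bystander. Origin: centre of its underside.
- wrench: Wrench lying on the bench, bystander. Origin: its underside.
- cup: White mug, 80 mm diameter, 90 mm tall, bystander. Origin: centre of its underside.
- jar: Glass jar, 60 mm diameter, 70 mm tall, bystander. Origin: centre of its underside.

How it is judged:
By the outcome, as a careful person would: the job done as asked, in the order asked, and still so for the second after the job is handed in, with the robot touching nothing.
It also fails if it takes over 72 s, if anything falls off the work surface, if the arm or the gripper's body presses on something with over 40 N, if the wrist force passes 120 N, or if a joint passes its speed limit or range.

## Working session

There is one attempt and no reset: what is moved stays moved. The work goes in short steps, Python scripts to look and compute and a tool call to move; the robot and the scene stay as the last step left them, time stands still between calls to the robot, and variables do not carry over. Pictures are saved under pics/ and viewed, about 8 in all and at most 12, crops included, and the job is handed in when it is done.

Besides the shell and the picture viewer there is one more tool, called after "Call:" as name(argument=value, ...), one argument or row to a line, values as JSON. servo_tool: Moves the arm, as the interface text tells. Its arguments: {"type":"object","properties":{"plan":{"type":"string"},"force":{"type":"number"}},"required":["plan"]}

```bash
mkdir -p pics; ls; python3 - <<'E'
from station import get_state, capture, camera_info, bot, nets
import cv2
print(get_state()); print(bot.grasp_offset)
for n in("scene","top","wrist"):print(n,camera_info(n))
a,d=capture("top");cv2.imwrite("pics/top.png",a)
b,_=capture("scene");cv2.imwrite("pics/scene.png",b)
for q in["upper_tray","bay","bolt_knob","tray_handle"]:
    print(q,[(r["conf"],r["extent"]) for r in nets.recognise(q,"top")][:3])
E
```

```text
pics
{'clock': 0.0, 'joint_positions': array([ 1.15202223e+00,  2.13338624e-01, -3.50405681e-02,  1.32347200e+00,
       -1.97121400e-05,  1.57081288e+00]), 'dq': array([ 0.00083359,  0.00034227, -0.00045978, -0.00169004, -0.00066014,
       -0.0002269 ]), 'joint_efforts': array([ 4.10447637e-04, -6.86162639e+01,  4.87117946e+01,  1.75841869e-02,
        4.93469099e-05,  3.45594196e-05]), 'eef_pos': array([0.20319615, 0.45649962, 0.23083226]), 'tcp_rot': array([-3.14053779e+00,  1.97295906e-05,  2.72280202e+00]), 'wrist_force': array([ 0.38820852, -0.33895379, -1.08506559]), 'wrist_torque': array([0.0222345 , 0.05653955, 0.03222854]), 'width': 0.9994390595778909}
0.0187
scene {'fx': 503.1891805404854, 'fy': 503.1891805404854, 'cx': 322.8771714155041, 'cy': 199.36611872871404, 'xyz': array([ 0.94273655, -0.77692061,  1.13284802]), 'orientation': array([-2.49813022,  0.00866634,  0.51080367])}
top {'fx': 392.48908361197357, 'fy': 392.48908361197357, 'cx': 319.46761165251917, 'cy': 205.32527387574203, 'xyz': array([ 0.37245885, -0.09633764,  1.40654872]), 'orientation': array([-2.9987608 , -0.01498161, -1.56291981])}
wrist {'fx': 309.70691628693146, 'fy': 309.70691628693146, 'cx': 317.3680563526576, 'cy': 195.31996806730945, 'hand_eye': array([[-8.01663633e-04, -9.48279982e-01, -3.17434139e-01,
         8.16931820e-02],
       [ 9.99999614e-01, -6.46003107e-04, -5.95624371e-04,
         4.64839765e-04],
       [ 3.59755229e-04, -3.17434494e-01,  9.48280134e-01,
        -1.42770380e-01],
       [ 0.00000000e+00,  0.00000000e+00,  0.00000000e+00,
         1.00000000e+00]])}
upper_tray [(0.81, [205.8, 192.0, 253.7, 256.2])]
bay [(0.56, [323.1, 177.2, 406.2, 257.9])]
bolt_knob [(0.18, [320.8, 178.1, 404.5, 256.7])]
tray_handle [(0.82, [204.4, 190.0, 254.9, 250.8])]
```

View pics/top.png

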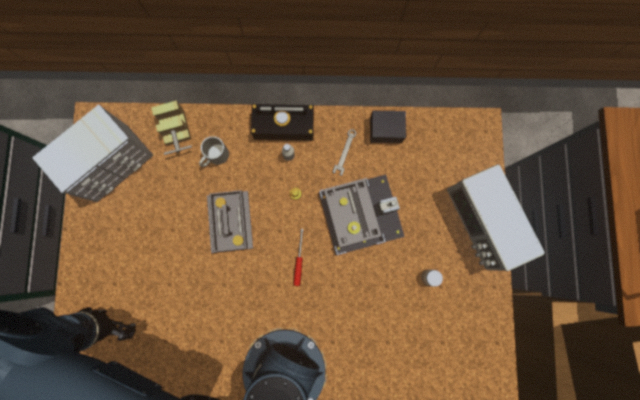

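View pics/scene.png

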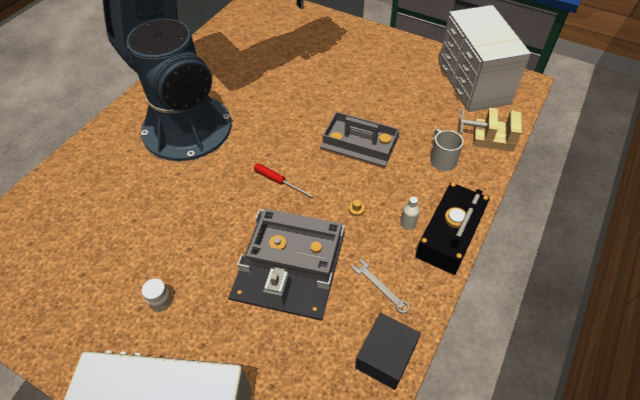

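Top view: the loose tray is at about (230,221), the bay with the docked tray at (355,215), and the knob on the post at (389,205), so bay -y points right. The bystanders stand clear between and around them. The scene view agrees.

```bash
cat > h.py <<'E'
import numpy as np, cv2
from scipy.spatial.transform import Rotation as R
from station import get_state, capture, camera_info, bot, nets
def pose():
    s=get_state(); T=np.eye(4); T[:3,:3]=R.from_euler('xyz',s['tcp_rot']).as_matrix(); T[:3,3]=s['eef_pos']; return T
def cam(name,T=None):
    c=camera_info(name)
    if name=='wrist': return c,T@c['hand_eye']
    M=np.eye(4); M[:3,:3]=R.from_euler('xyz',c['orientation']).as_matrix(); M[:3,3]=c['xyz']; return c,M
def cloud(name):
    T=pose() if name=='wrist' else None
    img,d=capture(name); c,M=cam(name,T)
    v,u=np.mgrid[:400,:640].astype(float); x=(u-c['cx'])/c['fx']; y=(v-c['cy'])/c['fy']
    if name=='wrist':
        r=np.hypot(x,y)+1e-9; k=np.tan(np.minimum(r,1.5))/r; x,y=x*k,y*k
    P=np.stack([x*d,y*d,d],-1)@M[:3,:3].T+M[:3,3]; P[d==0]=np.nan
    return img,P
def rect(p):  # min area rect in mm/deg
    (c,s,a)=cv2.minAreaRect((p[:,:2]*1000).astype(np.float32)); return np.round(c,1),np.round(s,1),round(a,1)
E
python3 - <<'E'
from h import *
img,P=cloud('top')
z=P[...,2]
for n in["upper_tray","bay","bolt_knob","screwdriver","bushing","oil","cup","jar","wrench"]:
    for r in nets.silhouettes(n,'top')[:1]:
        p=P[r['pixels']]; p=p[np.isfinite(p[:,0])]
        print(n,r['conf'],np.round(r['extent']),rect(p[p[:,2]>.004]) ,np.round(np.percentile(p[:,2],[5,50,95]),3))
for (u,v) in [(230,221),(389,205),(389,202),(362,213),(330,310)]: print(u,v,np.round(P[v,u],3))
E
```

```text
upper_tray 0.89 [206. 191. 252. 257.] (array([511.7, 203.5]), array([206.8, 147.5]), 7.0) [0.014 0.021 0.088]
bay 0.62 [321. 177. 404. 257.] (array([ 543.2, -265. ]), array([234.9, 256.6]), 15.7) [0.007 0.021 0.076]
bolt_knob 0.55 [380. 201. 398. 212.] (array([ 567.5, -350.6]), array([22.6, 55.4]), 15.6) [0.083 0.088 0.122]
screwdriver 0.54 [297. 241. 302. 285.] (array([370.2, -43.3]), array([ 24.4, 156.4]), 86.9) [0.013 0.022 0.028]
bushing 0.63 [293. 190. 299. 200.] (array([617.8, -25.2]), array([45.8, 40.2]), 0.8) [0.001 0.013 0.037]
oil 0.54 [282. 146. 296. 163.] (array([753.9,  -2. ]), array([33.6, 42. ]), 18.2) [0.013 0.074 0.112]
cup 0.7 [199. 138. 226. 166.] (array([749.2, 258.7]), array([ 79.3, 100.2]), 82.1) [0.003 0.041 0.091]
jar 0.56 [422. 273. 441. 286.] (array([ 323.4, -501.9]), array([56.3, 59. ]), 73.3) [0.024 0.068 0.074]
wrench 0.48 [337. 136. 354. 171.] (array([ 771.3, -209.2]), array([ 28.4, 156.9]), 67.5) [0.003 0.007 0.012]
230 221 [0.513 0.201 0.018]
389 205 [ 0.566 -0.351  0.088]
389 202 [ 0.577 -0.353  0.08 ]
362 213 [ 0.546 -0.267  0.022]
330 310 [ 0.206 -0.156 -0.005]
```

Call:
servo_tool(
  plan="100 0 0 0 0 0 0.1225;100 0 0 0 0 0 0.1225;100 0 0 0 0 0 0.1225;100 0 0 0 0 0 0.1225;100 0 0 0 0 0 0.1225;100 0 0 0 0 0 0.1225;100 0 0 0 0 0 0.1225;100 0 0 0 0 0 0.1225;100 0 0 0 0 0 0.1225;100 0 0 0 0 0 0.1225",
)

```text
clock: 1.63
eef_pos: [0.2033, 0.4568, 0.2313]
tcp_rot: [3.142, 0.0, 1.492]
wrist_force: [0.0, 0.0, -0.2]
width: 0.998
```

Call:
servo_tool(
  plan="100 0 0 0 0 0 0.1225;100 0 0 0 0 0 0.1225;100 0 0 0 0 0 0.1225;100 0 0 0 0 0 0.1225;100 0 0 0 0 0 0.1225;100 0 0 0 0 0 0.1225;100 0 0 0 0 0 0.1225;100 0 0 0 0 0 0.1225;100 0 0 0 0 0 0.1225;100 0 0 0 0 0 0.1225",
)

```text
clock: 2.47
eef_pos: [0.3661, 0.3074, 0.2317]
tcp_rot: [-2.967, 0.072, 0.585]
wrist_force: [0.0, 0.4, -0.7]
width: 1.002
```

Call:
servo_tool(
  plan="100 5.5 31.2 -0.8 0 0 0;100 5.5 31.2 -0.8 0 0 0;100 5.5 31.2 -0.8 0 0 0;100 5.5 31.2 -0.8 0 0 0;100 5.5 31.2 -0.8 0 0 0;100 5.5 31.2 -0.8 0 0 0;100 5.5 31.2 -0.8 0 0 0;100 5.5 31.2 -0.8 0 0 0;100 5.5 31.2 -0.8 0 0 0;100 5.5 31.2 -0.8 0 0 0;100 5.5 31.2 -0.8 0 0 0;100 5.5 31.2 -0.8 0 0 0",
)

```text
clock: 3.47
eef_pos: [0.623, 0.0334, 0.1715]
tcp_rot: [-2.968, 0.072, 0.588]
wrist_force: [0.1, 0.6, 0.7]
width: 1.0
```

Call:
servo_tool(
  plan="100 5.5 31.2 -0.8 0 0 0;100 5.5 31.2 -0.8 0 0 0;100 5.5 31.2 -0.8 0 0 0;100 5.5 31.2 -0.8 0 0 0;100 5.5 31.2 -0.8 0 0 0;100 5.5 31.2 -0.8 0 0 0;100 5.5 31.2 -0.8 0 0 0;100 5.5 31.2 -0.8 0 0 0;100 5.5 31.2 -0.8 0 0 0;100 5.5 31.2 -0.8 0 0 0;100 5.5 31.2 -0.8 0 0 0;100 5.5 31.2 -0.8 0 0 0",
)

```text
clock: 4.47
eef_pos: [0.6761, -0.178, 0.1624]
tcp_rot: [-2.919, 0.11, 0.596]
wrist_force: [0.1, -0.4, -0.1]
width: 1.0
```

Call:
servo_tool(
  plan="100 0 0 0 0 0 0;100 0 0 0 0 0 0;100 0 0 0 0 0 0",
)

```text
clock: 4.72
eef_pos: [0.6766, -0.1764, 0.1623]
tcp_rot: [-2.919, 0.11, 0.596]
wrist_force: [-0.1, 0.8, 0.5]
width: 1.001
```

The last joint hit its range limit because the yaw sign is opposite to what I assumed. The half-turned yaw (about 3.4) suits both places. I'll add a planner that prints the rows.

```bash
cat >> h.py <<'E'
def go(xyz,yaw,op=100,n=None,yaw_dir=None):
    """print rows from the present pose to a tool-down pose; rotation about a fixed axis, equal steps"""
    T=pose(); G=R.from_euler('xyz',[np.pi,0,yaw]); R0=R.from_matrix(T[:3,:3])
    w=(R0.inv()*G).as_rotvec(); d=np.array(xyz)-T[:3,3]
    n=n or int(np.ceil(max(np.linalg.norm(d)*1000/36,np.linalg.norm(w)/.115,1)))
    Rk=R0; 
    for i in range(n):
        s=Rk.inv().apply(d/n)*1000
        print(i+1,op,*np.round(s,1),*np.round(w/n,4),sep=' ',end=';\n'); Rk=Rk*R.from_rotvec(w/n)
E
python3 - <<'E'
from h import *
print(get_state()['joint_positions'])
T=pose(); G=R.from_euler('xyz',[np.pi,0,0.596])
print((R.from_matrix(T[:3,:3]).inv()*G).as_rotvec())
go([.676,-.176,.25],3.416)
E
```

```text
[-0.28150003  1.12787941  1.3523812   2.03620708  0.0587715   2.26905487]
[-0.22234768  0.10948231 -0.0120161 ]
1 100 -0.4 -0.8 -3.4 -0.0082 -0.0116 -0.1125;
2 100 -0.3 -0.8 -3.4 -0.0082 -0.0116 -0.1125;
3 100 -0.3 -0.8 -3.4 -0.0082 -0.0116 -0.1125;
4 100 -0.2 -0.8 -3.4 -0.0082 -0.0116 -0.1125;
5 100 -0.2 -0.8 -3.4 -0.0082 -0.0116 -0.1125;
6 100 -0.1 -0.8 -3.4 -0.0082 -0.0116 -0.1125;
7 100 -0.1 -0.8 -3.4 -0.0082 -0.0116 -0.1125;
8 100 -0.0 -0.8 -3.4 -0.0082 -0.0116 -0.1125;
9 100 0.0 -0.7 -3.4 -0.0082 -0.0116 -0.1125;
10 100 0.0 -0.7 -3.4 -0.0082 -0.0116 -0.1125;
11 100 0.1 -0.7 -3.4 -0.0082 -0.0116 -0.1125;
12 100 0.1 -0.6 -3.4 -0.0082 -0.0116 -0.1125;
13 100 0.1 -0.6 -3.5 -0.0082 -0.0116 -0.1125;
14 100 0.2 -0.5 -3.5 -0.0082 -0.0116 -0.1125;
15 100 0.2 -0.5 -3.5 -0.0082 -0.0116 -0.1125;
16 100 0.2 -0.4 -3.5 -0.0082 -0.0116 -0.1125;
17 100 0.2 -0.4 -3.5 -0.0082 -0.0116 -0.1125;
18 100 0.2 -0.3 -3.5 -0.0082 -0.0116 -0.1125;
19 100 0.2 -0.3 -3.5 -0.0082 -0.0116 -0.1125;
20 100 0.2 -0.2 -3.5 -0.0082 -0.0116 -0.1125;
21 100 0.2 -0.2 -3.5 -0.0082 -0.0116 -0.1125;
22 100 0.2 -0.1 -3.5 -0.0082 -0.0116 -0.1125;
23 100 0.1 -0.1 -3.5 -0.0082 -0.0116 -0.1125;
24 100 0.1 -0.1 -3.5 -0.0082 -0.0116 -0.1125;
25 100 0.1 -0.0 -3.5 -0.0082 -0.0116 -0.1125;
```

Call:
servo_tool(
  plan="100 -10 0 -10 0 0 0;100 -12 0 -12 0 0 0;100 -12 0 -12 0 0 0;100 -12 0 -12 0 0 0;100 -12 0 -12 0 0 0;100 -12 0 -12 0 0 0;100 0 0 -10 0 0 0;100 0 0 0 0 0 0",
)

```text
clock: 5.38
eef_pos: [0.6634, -0.2331, 0.2107]
tcp_rot: [-2.979, 0.067, 0.587]
wrist_force: [0.1, 0.4, 0.2]
width: 0.999
```

```bash
python3 - <<'E'
from h import *
print(get_state()['joint_positions'],get_state()['eef_pos'])
go([.57,-.2,.25],3.416,n=26)
E
```

```text
[-0.35679811  1.05880516  1.35321311  2.03618014  0.0420841   2.20008909] [ 0.66342622 -0.23312299  0.21069489]
1 100 -2.4 -3.2 -0.8 -0.005 -0.0083 -0.1086;
2 100 -2.0 -3.5 -0.8 -0.005 -0.0083 -0.1086;
3 100 -1.6 -3.7 -0.8 -0.005 -0.0083 -0.1086;
4 100 -1.2 -3.8 -0.9 -0.005 -0.0083 -0.1086;
5 100 -0.8 -3.9 -0.9 -0.005 -0.0083 -0.1086;
6 100 -0.4 -4.0 -0.9 -0.005 -0.0083 -0.1086;
7 100 0.0 -4.0 -0.9 -0.005 -0.0083 -0.1086;
8 100 0.4 -4.0 -0.9 -0.005 -0.0083 -0.1086;
9 100 0.9 -3.9 -0.9 -0.005 -0.0083 -0.1086;
10 100 1.3 -3.8 -1.0 -0.005 -0.0083 -0.1086;
11 100 1.7 -3.6 -1.0 -0.005 -0.0083 -0.1086;
12 100 2.0 -3.4 -1.0 -0.005 -0.0083 -0.1086;
13 100 2.4 -3.2 -1.1 -0.005 -0.0083 -0.1086;
14 100 2.7 -2.9 -1.1 -0.005 -0.0083 -0.1086;
15 100 3.0 -2.6 -1.1 -0.005 -0.0083 -0.1086;
16 100 3.2 -2.2 -1.2 -0.005 -0.0083 -0.1086;
17 100 3.5 -1.8 -1.2 -0.005 -0.0083 -0.1086;
18 100 3.6 -1.5 -1.3 -0.005 -0.0083 -0.1086;
19 100 3.7 -1.0 -1.3 -0.005 -0.0083 -0.1086;
20 100 3.8 -0.6 -1.3 -0.005 -0.0083 -0.1086;
21 100 3.9 -0.2 -1.4 -0.005 -0.0083 -0.1086;
22 100 3.9 0.2 -1.4 -0.005 -0.0083 -0.1086;
23 100 3.8 0.6 -1.4 -0.005 -0.0083 -0.1086;
24 100 3.7 1.1 -1.5 -0.005 -0.0083 -0.1086;
25 100 3.5 1.5 -1.5 -0.005 -0.0083 -0.1086;
26 100 3.3 1.8 -1.5 -0.005 -0.0083 -0.1086;
```

Call:
servo_tool(
  plan="100 -8 -10 -5 0 0 0;100 -8 -10 -5 0 0 0;100 -8 -10 -5 -0.02 0.008 0;100 -8 -10 -5 -0.02 0.008 0;100 -8 -10 -5 -0.02 0.008 0;100 -8 -10 -5 -0.02 0.008 0;100 -8 -10 -5 -0.02 0.008 0;100 -8 -10 -5 -0.02 0.008 0;100 0 0 0 -0.02 0.008 0;100 0 0 0 -0.02 0.008 0",
)

```text
clock: 6.22
eef_pos: [0.5776, -0.2056, 0.2602]
tcp_rot: [-3.135, 0.005, 0.583]
wrist_force: [0.7, 0.3, 0.3]
width: 0.999
```

```bash
python3 - <<'E'
from h import *
print(get_state()['joint_positions'],get_state()['eef_pos'])
go([.545,-.2,.26],3.416,n=24)
E
```

```text
[-3.41992853e-01  4.70330169e-01  4.00526529e-01  1.50927407e+00
  6.53254168e-05  2.21657709e+00] [ 0.57764699 -0.20560929  0.26017285]
1 100 -1.0 -0.9 0.0 -0.0004 -0.0003 -0.118;
2 100 -0.9 -1.1 0.0 -0.0004 -0.0003 -0.118;
3 100 -0.8 -1.2 0.0 -0.0004 -0.0003 -0.118;
4 100 -0.6 -1.2 0.0 -0.0004 -0.0003 -0.118;
5 100 -0.5 -1.3 0.0 -0.0004 -0.0003 -0.118;
6 100 -0.3 -1.3 0.0 -0.0004 -0.0003 -0.118;
7 100 -0.2 -1.4 0.0 -0.0004 -0.0003 -0.118;
8 100 0.0 -1.4 0.0 -0.0004 -0.0003 -0.118;
9 100 0.2 -1.4 0.0 -0.0004 -0.0003 -0.118;
10 100 0.3 -1.3 0.0 -0.0004 -0.0003 -0.118;
11 100 0.5 -1.3 0.0 -0.0004 -0.0003 -0.118;
12 100 0.6 -1.2 0.0 -0.0004 -0.0003 -0.118;
13 100 0.8 -1.1 0.0 -0.0004 -0.0003 -0.118;
14 100 0.9 -1.0 0.0 -0.0004 -0.0003 -0.118;
15 100 1.0 -0.9 0.0 -0.0004 -0.0003 -0.118;
16 100 1.1 -0.8 0.0 -0.0004 -0.0003 -0.118;
17 100 1.2 -0.7 0.0 -0.0004 -0.0003 -0.118;
18 100 1.3 -0.5 0.0 -0.0004 -0.0003 -0.118;
19 100 1.3 -0.4 0.0 -0.0004 -0.0003 -0.118;
20 100 1.4 -0.2 0.0 -0.0004 -0.0003 -0.118;
21 100 1.4 -0.0 0.0 -0.0004 -0.0003 -0.118;
22 100 1.4 0.1 0.0 -0.0004 -0.0003 -0.118;
23 100 1.4 0.3 0.0 -0.0004 -0.0003 -0.118;
24 100 1.3 0.4 0.0 -0.0004 -0.0003 -0.118;
```

Call:
servo_tool(
  plan="100 0 0 0 0 0 -0.118;100 0 0 0 0 0 -0.118;100 0 0 0 0 0 -0.118;100 0 0 0 0 0 -0.118;100 0 0 0 0 0 -0.118;100 0 0 0 0 0 -0.118;100 0 0 0 0 0 -0.118;100 0 0 0 0 0 -0.118;100 0 0 0 0 0 -0.118;100 0 0 0 0 0 -0.118;100 0 0 0 0 0 -0.118;100 0 0 0 0 0 -0.118",
)

```text
clock: 7.22
eef_pos: [0.578, -0.2057, 0.2592]
tcp_rot: [-3.134, -0.008, 2.005]
wrist_force: [-0.6, 0.1, -0.9]
width: 1.002
```

Call:
servo_tool(
  plan="100 0 0 0 0 0 -0.118;100 0 0 0 0 0 -0.118;100 0 0 0 0 0 -0.118;100 0 0 0 0 0 -0.118;100 0 0 0 0 0 -0.118;100 0 0 0 0 0 -0.118;100 0 0 0 0 0 -0.118;100 0 0 0 0 0 -0.118;100 0 0 0 0 0 -0.118;100 0 0 0 0 0 -0.118;100 0 0 0 0 0 -0.118;100 0 0 0 0 0 -0.118",
)

```text
clock: 8.22
eef_pos: [0.578, -0.2057, 0.2592]
tcp_rot: [3.135, -0.008, -2.862]
wrist_force: [-0.6, 0.0, 0.6]
width: 0.997
```

Call:
servo_tool(
  plan="100 0 0 0 0 0 0;100 0 0 0 0 0 0;100 0 0 0 0 0 0;100 0 0 0 0 0 0",
)

```text
clock: 8.55
eef_pos: [0.578, -0.2062, 0.2594]
tcp_rot: [3.136, -0.008, -2.872]
wrist_force: [0.3, 0.6, 0.2]
width: 0.999
```

```bash
python3 - <<'E'
from h import *
img,P=cloud('wrist'); np.save('dockP.npy',P); cv2.imwrite('pics/dock.png',img); np.save('dockT.npy',pose())
z=P[...,2]
hi=(z>.062)&(z<.078); img2=img.copy(); img2[hi]=(0,255,0)
cv2.imwrite('pics/dock2.png',np.hstack([img[40:400,130:500],img2[40:400,130:500]]))
th=.274; ex=np.array([np.cos(th),np.sin(th)]);ey=np.array([-np.sin(th),np.cos(th)])
print(np.histogram(z[np.isfinite(z)],bins=np.arange(-.01,.14,.005)))
n,l,st,c=cv2.connectedComponentsWithStats(hi.astype(np.uint8))
for i in range(1,n):
    if st[i,4]>150: print(st[i],rect(P[l==i]),np.median(z[l==i]))
E
```

```text
(array([  256, 59271, 71062,  5577,  6420,  7833,  6458,  3045,  3312,
        1935,  1794,  1917,  1646,  1654,  1417,  7055,  7902,  1449,
        1009,  2304,  1060,   676,   614,   656,   677,   768,   810,
         694,   656,   604]), array([-0.01 , -0.005,  0.   ,  0.005,  0.01 ,  0.015,  0.02 ,  0.025,
        0.03 ,  0.035,  0.04 ,  0.045,  0.05 ,  0.055,  0.06 ,  0.065,
        0.07 ,  0.075,  0.08 ,  0.085,  0.09 ,  0.095,  0.1  ,  0.105,
        0.11 ,  0.115,  0.12 ,  0.125,  0.13 ,  0.135,  0.14 ]))
[  36    0   24  154 1096] (array([ 530.2, -616.4]), array([236.2,  23.1]), 19.3) 0.07026285808249572
[  237    39   139   185 12479] (array([ 541.4, -226.9]), array([207.7, 148.3]), 15.4) 0.07002699999642459
[567 172  27  64 303] (array([511., 198.]), array([99.5,  9. ]), 6.8) 0.07293791888757706
[136 283  38  24 487] (array([ 825.7, -389.7]), array([59.8, 34.7]), 89.6) 0.06978822360309311
[585 288  55  78 452] (array([740.5, 552.4]), array([116.6, 237.6]), 83.8) 0.0697162686328743
[367 343  28  11 161] (array([816.9, -37.9]), array([ 6.5, 45.2]), 0.5) 0.06905632499716902
[436 352  32  39 518] (array([861.8, 109.6]), array([39. , 95.3]), 89.8) 0.07469065501182551
[  0 356  65  44 328] (array([1408.8, -895.8]), array([ 19.4, 298. ]), 2.5) 0.06965787157060813
```

View pics/dock2.png

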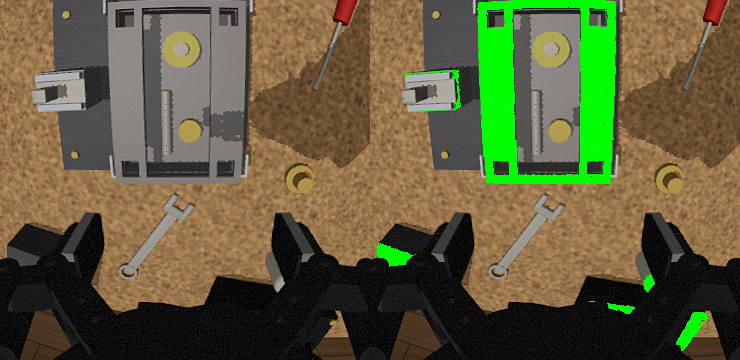

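The docked tray's rim is fully visible (green, z about 0.070), with its four sockets near (120,18), (230,18), (130,167) and (225,167) in the crop. The bolt is at (60,92) on the left. Next I measure the socket centres and the knob.

```bash
python3 - <<'E'
from h import *
P=np.load('dockP.npy'); z=P[...,2]
hi=((z>.062)&(z<.078)).astype(np.uint8)
n,l,st,c=cv2.connectedComponentsWithStats(hi); k=[i for i in range(1,n) if st[i,4]>10000][0]
T=np.load('dockT.npy'); ci,M=cam('wrist',T)
def ray(u,v,h):
    x=(u-ci['cx'])/ci['fx'];y=(v-ci['cy'])/ci['fy'];r=np.hypot(x,y);d=np.array([np.sin(r)*x/r,np.sin(r)*y/r,np.cos(r)]);d=M[:3,:3]@d
    return M[:3,3]+d*(h-M[2,3])/d[2]
m=(l==k).astype(np.uint8); cn,hr=cv2.findContours(m,cv2.RETR_CCOMP,cv2.CHAIN_APPROX_NONE)
C=[]
for q in cn:
    a=cv2.contourArea(q)
    if a<100: continue
    W=np.array([ray(u,v,.07) for u,v in q[:,0,:].astype(float)]); r=rect(W); print(a,r)
    if max(r[1])<32: C.append(r[0])
C=np.array(C); print(C, C.mean(0))
# knob: z>.1 near post; plate
th=np.deg2rad(15.5); B=np.array([[np.cos(th),np.sin(th)],[-np.sin(th),np.cos(th)]])
q=P.reshape(-1,3); q=q[np.isfinite(q[:,0])]; b=(q[:,:2]-[.5414,-.2269])@B.T
s=(np.abs(b[:,0])<.06)&(b[:,1]<-.08)&(b[:,1]>-.18)
for lo,up in((.112,.126),(.08,.095),(.07,.08)):
    e=s&(q[:,2]>lo)&(q[:,2]<up); print(lo,e.sum(),rect(q[e]),np.median(q[e,2]),b[e].min(0),b[e].max(0))
s=(np.abs(b[:,0])<.16)&(b[:,1]<.14)&(b[:,1]>-.22)&(q[:,2]>.007)&(q[:,2]<.3); print(rect(q[s]))
go([.512,.2035,.24],3.264)
E
```

```text
24211.0 (array([ 541.3, -227. ]), array([207.3, 148.3]), 15.6)
239.5 (array([ 607., -152.]), array([17.2, 21. ]), 15.3)
242.0 (array([ 636.5, -256.7]), array([18.6, 20.4]), 15.5)
340.0 (array([ 474.4, -302.1]), array([21.8, 21.4]), 18.3)
352.0 (array([ 445.4, -196.9]), array([21.7, 21.4]), 15.5)
11169.0 (array([ 540.1, -227.3]), array([188.7,  74.4]), 15.7)
[[ 607.  -152. ]
 [ 636.5 -256.7]
 [ 474.4 -302.1]
 [ 445.4 -196.9]] [ 540.825 -226.925]
0.112 234 (array([ 568.6, -360.2]), array([14.2, 17.1]), 13.0) 0.1197136550237021 [-0.01655219 -0.14412575] [-0.00198577 -0.12716943]
0.08 1511 (array([ 566.5, -350.3]), array([40.4, 59.2]), 15.5) 0.08746455066960035 [-0.02904192 -0.15528866] [ 0.01139111 -0.09603534]
0.07 223 (array([ 567.1, -352.9]), array([44.3, 62.8]), 15.3) 0.07791782299054206 [-0.03110034 -0.1596777 ] [ 0.01331605 -0.09689363]
(array([ 566.4, -259. ]), array([287. , 256.9]), 15.2)
1 100 -3.8 34.4 1.8 0.0004 -0.0007 0.0124;
2 100 -3.4 34.4 1.8 0.0004 -0.0007 0.0124;
3 100 -3.0 34.4 1.8 0.0004 -0.0007 0.0124;
4 100 -2.6 34.5 1.8 0.0004 -0.0007 0.0124;
5 100 -2.1 34.5 1.7 0.0004 -0.0007 0.0124;
6 100 -1.7 34.5 1.7 0.0004 -0.0007 0.0124;
7 100 -1.3 34.6 1.7 0.0004 -0.0007 0.0124;
8 100 -0.9 34.6 1.7 0.0004 -0.0007 0.0124;
9 100 -0.4 34.6 1.7 0.0004 -0.0007 0.0124;
10 100 0.0 34.6 1.7 0.0004 -0.0007 0.0124;
11 100 0.4 34.6 1.7 0.0004 -0.0007 0.0124;
12 100 0.9 34.6 1.6 0.0004 -0.0007 0.0124;
```

Call:
servo_tool(
  plan="100 -3.8 34.4 1.8 0 0 0.0124;100 -3.4 34.4 1.8 0 0 0.0124;100 -3 34.4 1.8 0 0 0.0124;100 -2.6 34.5 1.8 0 0 0.0124;100 -2.1 34.5 1.7 0 -0.001 0.0124;100 -1.7 34.5 1.7 0.001 -0.001 0.0124;100 -1.3 34.6 1.7 0.001 -0.001 0.0124;100 -0.9 34.6 1.7 0 -0.001 0.0124;100 -0.4 34.6 1.7 0 -0.001 0.0124;100 0 34.6 1.7 0 -0.001 0.0124;100 0.4 34.6 1.7 0.001 -0.001 0.0124;100 0.9 34.6 1.6 0.001 -0.001 0.0124",
)

```text
clock: 9.6
eef_pos: [0.5105, 0.205, 0.2405]
tcp_rot: [3.14, -0.001, -3.02]
wrist_force: [1.2, -0.0, -1.7]
width: 1.002
```

Call:
servo_tool(
  plan="100 0 0 0 0 0 0;100 0 0 0 0 0 0;100 0 0 0 0 0 0;100 0 0 0 0 0 0",
)

```text
clock: 9.93
eef_pos: [0.5113, 0.2026, 0.2405]
tcp_rot: [3.141, -0.001, -3.019]
wrist_force: [-0.5, 0.2, -0.1]
width: 1.003
```

```bash
python3 - <<'E'
from h import *
img,P=cloud('wrist'); z=P[...,2]; T=pose(); print(np.round(T,4))
q=P.reshape(-1,3); q=q[np.isfinite(q[:,0])]
s=np.linalg.norm(q[:,:2]-[.512,.2035],axis=1)<.14; q=q[s]
for lo,up in((.086,.098),(.045,.056),(.008,.1)):
    e=(q[:,2]>lo)&(q[:,2]<up); print(lo,e.sum(),rect(q[e]),np.median(q[e,2]))
cv2.imwrite('pics/tray.png',img[20:400,100:540])
E
```

```text
[[-9.925e-01 -1.220e-01 -7.000e-04  5.114e-01]
 [-1.220e-01  9.925e-01  9.000e-04  2.025e-01]
 [ 6.000e-04  1.000e-03 -1.000e+00  2.406e-01]
 [ 0.000e+00  0.000e+00  0.000e+00  1.000e+00]]
0.086 1353 (array([509.4, 202.6]), array([99.2, 13.3]), 7.3) 0.09198701349437727
0.045 2208 (array([511.1, 203.1]), array([205.3, 111.1]), 7.0) 0.04991248755517322
0.008 20372 (array([510.6, 203. ]), array([206.2, 147.6]), 7.0) 0.018894879603911063
```

View pics/tray.png

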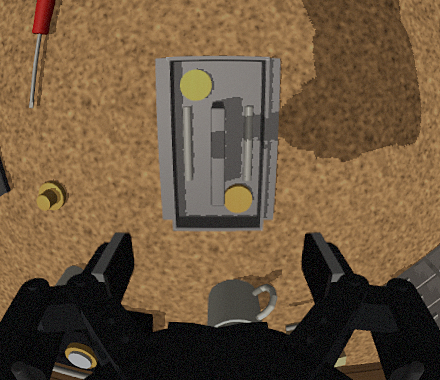

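The tray is centred between the fingers, handle from (218,105) to (218,205) in the crop. It measures 206 x 148 mm with the handle top at 92 mm, as it should. I descend and grip.

Call:
servo_tool(
  plan="100 0.1 0.1 18 0 0 0;100 0.1 0.1 18 0 0 0;100 0.1 0.1 18 0 0 0;100 0.1 0.1 18 0 0 0;100 0.1 0.1 18 0 0 0;100 0.1 0.1 18 0 0 0;100 0.1 0 18 0 0 0;100 0 0 18 0 0 0;100 0 0 18 0 0 0;100 0 0 16.5 0 0 0;100 0 0 0 0 0 0;100 0 0 0 0 0 0",
)

```text
clock: 10.98
eef_pos: [0.51, 0.2032, 0.0618]
tcp_rot: [3.141, -0.002, -3.019]
wrist_force: [0.2, -1.0, 0.8]
width: 1.001
```

Call:
servo_tool(
  plan="0 0 0 0 0 0 0;0 0 0 0 0 0 0;0 0 0 0 0 0 0;0 0 0 0 0 0 0;0 0 0 0 0 0 0;0 0 0 0 0 0 0;0 0 0 0 0 0 0;0 0 0 0 0 0 0;0 0 0 0 0 0 0;0 0 0 0 0 0 0;0 0 0 0 0 0 0;0 0 0 0 0 0 0",
  force=80,
)

```text
clock: 11.98
eef_pos: [0.5104, 0.2039, 0.0622]
tcp_rot: [3.141, -0.0, -3.018]
wrist_force: [1.2, -3.7, 6.0]
width: 0.153
```

Call:
servo_tool(
  plan="0 0 0 -5 0 0 0;0 0 0 -10 0 0 0;0 0 0 -15 0 0 0;0 0 0 -15 0 0 0;0 0 0 -15 0 0 0;0 0 0 -15 0 0 0;0 0 0 -15 0 0 0;0 0 0 -15 0 0 0;0 0 0 -10 0 0 0;0 0 0 -5 0 0 0;0 0 0 0 0 0 0;0 0 0 0 0 0 0",
)

```text
clock: 12.98
eef_pos: [0.5101, 0.2039, 0.1815]
tcp_rot: [3.141, -0.001, -3.018]
wrist_force: [0.3, -0.7, -7.7]
width: 0.15
```

```bash
python3 - <<'E'
from h import *
img,P=cloud('wrist'); T=pose(); q=(P-T[:3,3])@T[:3,:3]   # tool frame
z=q[...,2]
m=(z>-.02)&(z<.06)&(np.abs(q[...,0])<.125)&(np.abs(q[...,1])<.09)
for lo,up in((.005,.02),(.035,.055),(-.04,-.015)):
    e=m&(z>lo)&(z<up) if lo>0 else (z>lo)&(z<up)&(np.abs(q[...,0])<.06)&(np.abs(q[...,1])<.01)
    p=q[e]; print(lo,len(p),rect(p),np.median(p[:,2]),p[:,:2].min(0),p[:,:2].max(0))
# tilt: plane fits of ledge/floor
p=q[m&(z>.038)&(z<.052)]; A=np.c_[p[:,:2],np.ones(len(p))]; print(np.linalg.lstsq(A,p[:,2],rcond=None)[0])
im=img.copy(); im[m&(z>.005)&(z<.02)]=(0,255,0); im[m&(z>.035)&(z<.055)]=(255,0,0)
cv2.imwrite('pics/held.png',im[20:400,60:580]); print(get_state()['wrist_torque'])
E
```

```text
0.005 7143 (array([2.8, 0.3]), array([111. , 198.5]), 90.0) 0.01214652302972154 [-0.09651082 -0.05515976] [0.10207188 0.05577206]
0.035 28519 (array([1.9, 0.1]), array([202.3, 147.2]), 0.1) 0.043673468826464355 [-0.0992175  -0.07338725] [0.10321272 0.07381019]
-0.04 6400 (array([6.3, 0.3]), array([20. , 88.4]), 86.1) -0.030146537125913423 [-0.03802709 -0.00998223] [0.05036013 0.00999342]
[0.00178228 0.00131095 0.04355421]
[ 0.06108476  0.02059942 -0.00065527]
```

View pics/held.png

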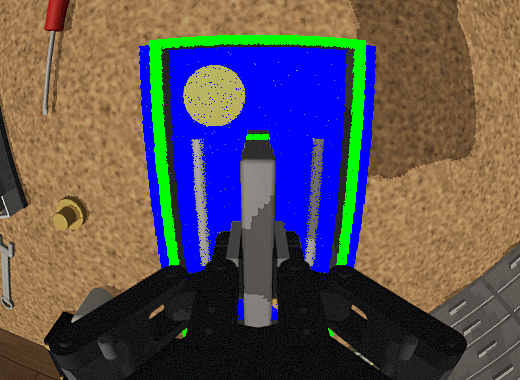

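The held tray (green walls, blue floor and ledge) is level and centred on the tool within about 1 mm: its edge is at tool x = +103 and y = ±73. Now I carry it over the dock.

```bash
python3 - <<'E'
from h import *
go([.5412,-.2270,.1750],np.pi+np.deg2rad(15.5),0,n=18)
E
```

```text
1 0 1.2 -24.0 0.3 0.0 -0.0001 -0.0081;
2 0 1.4 -24.0 0.3 0.0 -0.0001 -0.0081;
3 0 1.6 -23.9 0.3 0.0 -0.0001 -0.0081;
4 0 1.8 -23.9 0.3 0.0 -0.0001 -0.0081;
5 0 2.0 -23.9 0.3 0.0 -0.0001 -0.0081;
6 0 2.2 -23.9 0.3 0.0 -0.0001 -0.0081;
7 0 2.4 -23.9 0.3 0.0 -0.0001 -0.0081;
8 0 2.6 -23.9 0.3 0.0 -0.0001 -0.0081;
9 0 2.8 -23.8 0.3 0.0 -0.0001 -0.0081;
10 0 3.0 -23.8 0.3 0.0 -0.0001 -0.0081;
11 0 3.2 -23.8 0.3 0.0 -0.0001 -0.0081;
12 0 3.4 -23.8 0.3 0.0 -0.0001 -0.0081;
13 0 3.6 -23.7 0.3 0.0 -0.0001 -0.0081;
14 0 3.8 -23.7 0.3 0.0 -0.0001 -0.0081;
15 0 4.0 -23.7 0.3 0.0 -0.0001 -0.0081;
16 0 4.1 -23.6 0.3 0.0 -0.0001 -0.0081;
17 0 4.3 -23.6 0.3 0.0 -0.0001 -0.0081;
18 0 4.5 -23.6 0.3 0.0 -0.0001 -0.0081;
```

Call:
servo_tool(
  plan="0 1.2 -24 0.3 0 0 -0.0081;0 1.4 -24 0.3 0 0 -0.0081;0 1.6 -23.9 0.3 0 0 -0.0081;0 1.8 -23.9 0.3 0 0 -0.0081;0 2 -23.9 0.3 0 0 -0.0081;0 2.2 -23.9 0.3 0 0 -0.0081;0 2.4 -23.9 0.3 0 0 -0.0081;0 2.6 -23.9 0.3 0 0 -0.0081;0 2.8 -23.8 0.3 0 0 -0.0081;0 3 -23.8 0.3 0 0 -0.0081;0 3.2 -23.8 0.3 0 0 -0.0081;0 3.4 -23.8 0.3 0 0 -0.0081",
)

```text
clock: 14.03
eef_pos: [0.5306, -0.0844, 0.1771]
tcp_rot: [3.14, -0.002, -2.92]
wrist_force: [1.4, 0.6, -7.8]
width: 0.149
```

Call:
servo_tool(
  plan="0 3.6 -23.7 0.3 0 0 -0.0081;0 3.8 -23.7 0.3 0 0 -0.0081;0 4 -23.7 0.3 0 0 -0.0081;0 4.1 -23.6 0.3 0 0 -0.0081;0 4.3 -23.6 0.3 0 0 -0.0081;0 4.5 -23.6 0.3 0 0 -0.0081;0 0 0 0 0 0 0;0 0 0 0 0 0 0;0 0 0 0 0 0 0;0 0 0 0 0 0 0;0 0 0 0 0 0 0",
)

```text
clock: 14.95
eef_pos: [0.5415, -0.2262, 0.1759]
tcp_rot: [3.14, -0.001, -2.871]
wrist_force: [-0.4, -1.2, -8.8]
width: 0.15
```

```bash
python3 - <<'E'
from h import *
go([.5412,-.2270,.1350],np.pi+np.deg2rad(15.5),0,n=8); print(get_state())
E
```

```text
1 0 0.1 -0.1 5.1 0.0002 -0.0001 0.0;
2 0 0.1 -0.1 5.1 0.0002 -0.0001 0.0;
3 0 0.1 -0.1 5.1 0.0002 -0.0001 0.0;
4 0 0.1 -0.1 5.1 0.0002 -0.0001 0.0;
5 0 0.1 -0.1 5.1 0.0002 -0.0001 0.0;
6 0 0.1 -0.1 5.1 0.0002 -0.0001 0.0;
7 0 0.1 -0.1 5.1 0.0002 -0.0001 0.0;
8 0 0.1 -0.1 5.1 0.0002 -0.0001 0.0;
{'clock': 14.95, 'joint_positions': array([-3.95975681e-01,  4.08853382e-01,  9.51984867e-02,  1.25869536e+00,
        5.95748450e-04, -6.66689877e-01]), 'dq': array([-4.80883706e-04, -9.78401034e-04,  5.13253267e-03, -1.61402324e-03,
       -1.52484217e-05, -2.35642445e-03]), 'joint_efforts': array([-5.06562050e-01, -8.99440956e+01,  5.13709366e+01,  1.84974895e-02,
       -1.31290604e-02,  7.67086720e-03]), 'eef_pos': array([ 0.54148346, -0.22616747,  0.17594851]), 'tcp_rot': array([ 3.14016354e+00, -8.52789123e-04, -2.87087831e+00]), 'wrist_force': array([-0.40187197, -1.20909023, -8.76808129]), 'wrist_torque': array([0.01952422, 0.02124852, 0.03491877]), 'width': 0.14955315881010312}
```

Call:
servo_tool(
  plan="0 0.1 -0.1 5.1 0 0 0;0 0.1 -0.1 5.1 0 0 0;0 0.1 -0.1 5.1 0 0 0;0 0.1 -0.1 5.1 0 0 0;0 0.1 -0.1 5.1 0 0 0;0 0.1 -0.1 5.1 0 0 0;0 0.1 -0.1 5.1 0 0 0;0 0.1 -0.1 5.1 0 0 0;0 0 0 0 0 0 0;0 0 0 0 0 0 0;0 0 0 0 0 0 0",
)

```text
clock: 15.87
eef_pos: [0.541, -0.2279, 0.1355]
tcp_rot: [3.141, -0.0, -2.872]
wrist_force: [0.7, 0.8, -7.4]
width: 0.148
```

Call:
servo_tool(
  plan="0 0 0 1 0 0 0;0 0 0 1 0 0 0;0 0 0 1 0 0 0;0 0 0 1 0 0 0;0 0 0 1 0 0 0;0 0 0 0 0 0 0;0 0 0 0 0 0 0;0 0 0 0 0 0 0",
)

```text
clock: 16.53
eef_pos: [0.5409, -0.2279, 0.1303]
tcp_rot: [3.14, -0.001, -2.872]
wrist_force: [0.2, 0.7, -7.9]
width: 0.148
```

Call:
servo_tool(
  plan="0 0 0 1 0 0 0;0 0 0 1 0 0 0;0 0 0 0 0 0 0;0 0 0 0 0 0 0;0 0 0 0 0 0 0",
)

```text
clock: 16.95
eef_pos: [0.5409, -0.2279, 0.1283]
tcp_rot: [3.14, -0.001, -2.872]
wrist_force: [-0.4, 0.0, -8.2]
width: 0.152
```

Call:
servo_tool(
  plan="0 0 0 1 0 0 0;0 0 0 1 0 0 0;0 0 0 1 0 0 0;0 0 0 0 0 0 0;0 0 0 0 0 0 0;0 0 0 0 0 0 0",
)

```text
clock: 17.45
eef_pos: [0.5409, -0.2279, 0.1253]
tcp_rot: [3.14, -0.001, -2.872]
wrist_force: [0.0, 0.6, -8.6]
width: 0.15
```

Call:
servo_tool(
  plan="0 0 0 1 0 0 0;0 0 0 1 0 0 0;0 0 0 1 0 0 0;0 0 0 0 0 0 0;0 0 0 0 0 0 0;0 0 0 0 0 0 0",
)

```text
clock: 17.95
eef_pos: [0.5409, -0.2279, 0.1223]
tcp_rot: [3.14, -0.001, -2.872]
wrist_force: [1.0, -1.2, -8.4]
width: 0.148
```

Call:
servo_tool(
  plan="0 0 0 1 0 0 0;0 0 0 1 0 0 0;0 0 0 1 0 0 0;0 0 0 0 0 0 0;0 0 0 0 0 0 0;0 0 0 0 0 0 0",
)

```text
clock: 18.45
eef_pos: [0.541, -0.2279, 0.1194]
tcp_rot: [3.141, -0.001, -2.872]
wrist_force: [-0.7, 0.5, -4.8]
width: 0.149
```

Call:
servo_tool(
  plan="0 0 0 1 0 0 0;0 0 0 1 0 0 0;0 0 0 0 0 0 0;0 0 0 0 0 0 0;0 0 0 0 0 0 0",
)

```text
clock: 18.87
eef_pos: [0.541, -0.2279, 0.1176]
tcp_rot: [3.141, -0.0, -2.872]
wrist_force: [-2.5, 0.2, 2.6]
width: 0.15
```

Contact came exactly at home level, with TCP z about 0.1198 (lug tips at 0.058). The spring then loaded up at about 4 N/mm, and the side forces stayed near zero. I release and lift away.

Call:
servo_tool(
  plan="100 0 0 0 0 0 0;100 0 0 0 0 0 0;100 0 0 0 0 0 0;100 0 0 0 0 0 0;100 0 0 0 0 0 0;100 0 0 0 0 0 0;100 0 0 0 0 0 0;100 0 0 0 0 0 0;100 0 0 -5 0 0 0;100 0 0 -10 0 0 0;100 0 0 -20 0 0 0;100 0 0 -20 0 0 0",
)

```text
clock: 19.87
eef_pos: [0.5406, -0.2278, 0.1735]
tcp_rot: [3.14, -0.001, -2.872]
wrist_force: [0.5, 0.4, 0.4]
width: 0.999
```

Call:
servo_tool(
  plan="0 0 0 -25 0 0 0;0 0 0 -25 0 0 0;0 0 0 -20 0 0 0;0 0 0 -5 0 0 0;0 0 0 0 0 0 0;0 0 0 0 0 0 0;0 0 0 0 0 0 0;0 0 0 0 0 0 0",
)

```text
clock: 20.53
eef_pos: [0.5406, -0.2278, 0.2463]
tcp_rot: [3.139, -0.002, -2.872]
wrist_force: [-0.3, 0.1, -0.2]
width: 0.0
```

```bash
python3 - <<'E'
from h import *
print(pose()[:3,3],get_state()['width'])
img,P=cloud('wrist')
q=P.reshape(-1,3); q=q[np.isfinite(q[:,0])]; th=np.deg2rad(15.5); B=np.array([[np.cos(th),np.sin(th)],[-np.sin(th),np.cos(th)]])
b=(q[:,:2]-[.5412,-.2270])@B.T
for nm,y0,y1,x1 in (('ledge-',-.072,-.06,.1),('ledge+',.06,.072,.1),('wall-',-.055,-.052,.08),('wall+',.052,.055,.08)):
    e=(b[:,1]>y0)&(b[:,1]<y1)&(abs(b[:,0])<x1)&(q[:,2]<.13)
    for s in(-1,1):
        f=e&(s*b[:,0]>.03); print(nm,s,f.sum(),np.round(np.percentile(q[f,2],[10,50,90]),4) if f.sum() else '')
e=(abs(b[:,0])<.12)&(abs(b[:,1])<.085)&(q[:,2]>.066)&(q[:,2]<.16); print(rect(q[e]))
e=(abs(b[:,0])<.05)&(b[:,1]<-.1)&(b[:,1]>-.18)&(q[:,2]>.112)&(q[:,2]<.126); print('knob',e.sum(),rect(q[e]),np.median(q[e,2]),b[e].min(0),b[e].max(0))
cv2.imwrite('pics/home.png',img[0:360,80:560])
E
```

```text
[ 0.54056087 -0.22779994  0.24625138] 8.575034490156152e-05
ledge- -1 652 [0.0732 0.0741 0.0751]
ledge- 1 486 [0.0731 0.0741 0.075 ]
ledge+ -1 728 [0.0732 0.0741 0.0751]
ledge+ 1 553 [0.0732 0.0741 0.0749]
wall- -1 198 [0.088  0.1059 0.107 ]
wall- 1 188 [0.0844 0.1055 0.1067]
wall+ -1 136 [0.1051 0.1061 0.107 ]
wall+ 1 90 [0.1052 0.106  0.1067]
(array([ 541.1, -227.7]), array([206.6, 147.2]), 15.3)
knob 264 (array([ 568.8, -359.9]), array([14.1, 16.6]), 14.3) 0.1197752609219142 [-0.01608749 -0.14364601] [-0.00177671 -0.12715294]
```

View pics/home.png

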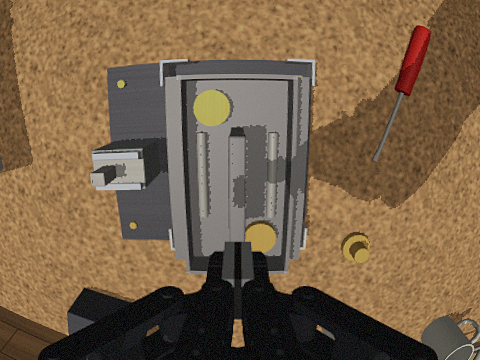

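The tray sits level: ledge at 74.1 mm on all four sides, so its origin is at 56 mm (home minus spring sag), and it is centred on the dock. The knob is at (100,178) in the crop, still open. Next I bring the shut fingers behind the knob on its -y side.

```bash
python3 - <<'E'
from h import *
th=np.deg2rad(15.5); B=np.array([[np.cos(th),np.sin(th)],[-np.sin(th),np.cos(th)]])
t=np.array([.5412,-.2270])+B.T@np.array([-.009,-.172]); print(t, np.hypot(*t))
go([*t,.246],np.pi+th,0,n=9)
E
```

```text
[ 0.57849233 -0.39514958] 0.7005687440599785
1 0 0.9 -19.0 0.0 0.0002 -0.0002 -0.0001;
2 0 0.9 -19.0 0.0 0.0002 -0.0002 -0.0001;
3 0 0.9 -19.0 0.0 0.0002 -0.0002 -0.0001;
4 0 0.9 -19.0 0.0 0.0002 -0.0002 -0.0001;
5 0 0.9 -19.0 0.0 0.0002 -0.0002 -0.0001;
6 0 0.9 -19.0 0.0 0.0002 -0.0002 -0.0001;
7 0 0.9 -19.0 0.0 0.0002 -0.0002 -0.0001;
8 0 0.9 -19.0 0.0 0.0002 -0.0002 -0.0001;
9 0 0.9 -19.0 0.0 0.0002 -0.0002 -0.0001;
```

Call:
servo_tool(
  plan="0 0.9 -19 0 0 0 0;0 0.9 -19 0 0 0 0;0 0.9 -19 0 0 0 0;0 0.9 -19 0 0 0 0;0 0.9 -19 0 0 0 0;0 0.9 -19 0 0 0 0;0 0.9 -19 0 0 0 0;0 0.9 -19 0 0 0 0;0 0.9 -19 0 0 0 0;0 0 0 0 0 0 0;0 0 0 0 0 0 0",
)

```text
clock: 21.5
eef_pos: [0.5786, -0.3956, 0.2457]
tcp_rot: [3.139, -0.002, -2.873]
wrist_force: [-0.9, 0.4, 0.1]
width: -0.0
```

Call:
servo_tool(
  plan="0 0 0 20 0 0 0;0 0 0 20 0 0 0;0 0 0 20 0 0 0;0 0 0 20 0 0 0;0 0 0 20 0 0 0;0 0 0 10 0 0 0;0 0 0 0 0 0 0;0 0 0 0 0 0 0",
)

```text
clock: 22.17
eef_pos: [0.5786, -0.3944, 0.1376]
tcp_rot: [3.14, -0.001, -2.871]
wrist_force: [-0.1, 0.3, 0.7]
width: 0.001
```

```bash
python3 - <<'E'
from h import *
th=np.deg2rad(15.5); B=np.array([[np.cos(th),np.sin(th)],[-np.sin(th),np.cos(th)]])
s=get_state(); print(s['joint_positions'],s['tcp_rot'],s['eef_pos'],B@(s['eef_pos'][:2]-[.5412,-.2270]))
E
```

```text
[-5.98356844e-01  6.74483930e-01  4.31550980e-01  1.32942540e+00
  2.73849711e-04 -8.68522816e-01] [ 3.14022335e+00 -7.99947903e-04 -2.87142635e+00] [ 0.57861873 -0.39435558  0.13759476] [-0.008666   -0.17126866]
```

Call:
servo_tool(
  plan="0 0 0 15 0 0 0;0 0 0 15 0 0 0;0 0 0 10 0 0 0;0 0 0 0 0 0 0;0 0 0 0 0 0 0;0 0 0 0 0 0 0",
)

```text
clock: 22.67
eef_pos: [0.5792, -0.3951, 0.0985]
tcp_rot: [-3.142, 0.0, -2.872]
wrist_force: [0.8, 0.2, -0.7]
width: 0.001
```

Call:
servo_tool(
  plan="0 0 3 0 0 0 0;0 0 3 0 0 0 0;0 0 3 0 0 0 0;0 0 2 0 0 0 0;0 0 2 0 0 0 0;0 0 2 0 0 0 0;0 0 0 0 0 0 0",
)

```text
clock: 23.25
eef_pos: [0.5747, -0.3801, 0.0973]
tcp_rot: [3.141, -0.001, -2.872]
wrist_force: [0.7, 0.0, -0.5]
width: -0.002
```

Call:
servo_tool(
  plan="0 0 2 0 0 0 0;0 0 2 0 0 0 0;0 0 2 0 0 0 0;0 0 2 0 0 0 0;0 0 2 0 0 0 0;0 0 2 0 0 0 0;0 0 0 0 0 0 0",
)

```text
clock: 23.83
eef_pos: [0.5714, -0.3684, 0.0972]
tcp_rot: [3.14, -0.001, -2.872]
wrist_force: [0.6, 0.3, -0.3]
width: -0.002
```

Call:
servo_tool(
  plan="0 0 2 0 0 0 0;0 0 2 0 0 0 0;0 0 2 0 0 0 0;0 0 2 0 0 0 0;0 0 2 0 0 0 0;0 0 2 0 0 0 0;0 0 0 0 0 0 0",
)

```text
clock: 24.42
eef_pos: [0.5681, -0.3568, 0.0972]
tcp_rot: [3.14, -0.001, -2.872]
wrist_force: [0.4, 0.1, 0.4]
width: 0.001
```

```bash
python3 - <<'E'
from h import *
img,P=cloud('wrist'); cv2.imwrite('pics/push.png',img[:,80:560])
print(get_state()['wrist_force'])
E
```

```text
[-0.35658827 -0.79263616  0.06480533]
```

View pics/push.png

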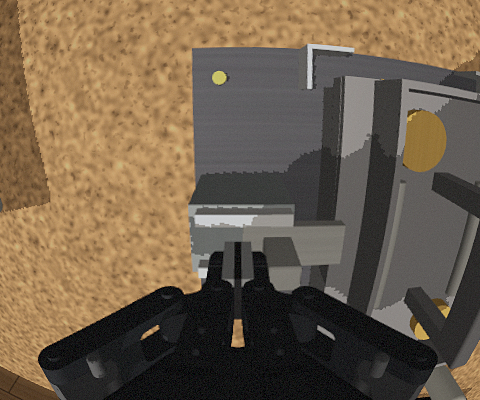

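The knob (283,255) is directly ahead of the fingertips, and the tongue has advanced to (345,240), reaching over the ledge. I keep pushing gently to the stop.

Call:
servo_tool(
  plan="0 0 1.5 0 0 0 0;0 0 1.5 0 0 0 0;0 0 1.5 0 0 0 0;0 0 1.5 0 0 0 0",
)

```text
clock: 24.8
eef_pos: [0.5666, -0.3514, 0.0971]
tcp_rot: [3.14, -0.001, -2.872]
wrist_force: [1.0, -2.6, -0.8]
width: -0.003
```

Call:
servo_tool(
  plan="0 0 1 0 0 0 0;0 0 1 0 0 0 0;0 0 1 0 0 0 0",
)

```text
clock: 25.05
eef_pos: [0.5658, -0.3484, 0.097]
tcp_rot: [3.14, -0.001, -2.872]
wrist_force: [1.5, -3.0, -0.5]
width: -0.001
```

Call:
servo_tool(
  plan="0 0 1 0 0 0 0;0 0 1 0 0 0 0;0 0 1 0 0 0 0",
)

```text
clock: 25.3
eef_pos: [0.5655, -0.3473, 0.0973]
tcp_rot: [-3.139, -0.001, -2.873]
wrist_force: [5.3, -19.5, -8.7]
width: -0.001
```

```bash
python3 - <<'E'
from h import *
img,P=cloud('wrist'); q=P.reshape(-1,3); q=q[np.isfinite(q[:,0])]; th=np.deg2rad(15.5); B=np.array([[np.cos(th),np.sin(th)],[-np.sin(th),np.cos(th)]])
b=(q[:,:2]-[.5412,-.2270])@B.T
e=(b[:,0]>-.018)&(b[:,0]<0.004)&(b[:,1]<-.08)&(b[:,1]>-.14)&(q[:,2]>.116)&(q[:,2]<.124); print('knob',e.sum(),b[e].min(0),b[e].max(0),np.percentile(b[e,1],[2,98]))
e=(b[:,0]>-.018)&(b[:,0]<0.0)&(b[:,1]>-.10)&(b[:,1]<-.04)&(q[:,2]>.083)&(q[:,2]<.091); print('tongue tip',e.sum(),b[e].max(0))
E
```

```text
knob 1078 [-0.01664685 -0.13570177] [-0.00143277 -0.09277697] [-0.13459156 -0.09363562]
tongue tip 1583 [-3.98917004e-06 -4.01754737e-02]
```

The force rose to 20 N and the knob's front edge has moved from -127 to about -93 mm, so the bolt is at its stop. I back off, lift and check.

Call:
servo_tool(
  plan="0 0 -3 0 0 0 0;0 0 -5 0 0 0 0;0 0 -5 0 0 0 0;0 0 -5 0 0 0 0;0 0 0 -20 0 0 0;0 0 0 -30 0 0 0;0 0 0 -30 0 0 0;0 0 0 -30 0 0 0;0 0 0 -30 0 0 0;0 0 0 -10 0 0 0;0 0 0 0 0 0 0;0 0 0 0 0 0 0",
)

```text
clock: 26.35
eef_pos: [0.5703, -0.3635, 0.247]
tcp_rot: [3.141, -0.0, -2.872]
wrist_force: [-0.7, 0.1, -0.1]
width: 0.002
```

```bash
python3 - <<'E'
from h import *
print(pose()[:3,3])
img,P=cloud('wrist'); q=P.reshape(-1,3); q=q[np.isfinite(q[:,0])]; th=np.deg2rad(15.5); B=np.array([[np.cos(th),np.sin(th)],[-np.sin(th),np.cos(th)]])
b=(q[:,:2]-[.5412,-.2270])@B.T
e=(abs(b[:,0])<.05)&(b[:,1]<-.08)&(b[:,1]>-.18)&(q[:,2]>.112)&(q[:,2]<.126); print('knob',e.sum(),rect(q[e]),b[e].min(0),b[e].max(0))
for y0,y1 in((-.072,-.06),(.06,.072)):
    for s in(-1,1):
        f=(b[:,1]>y0)&(b[:,1]<y1)&(abs(b[:,0])<.1)&(q[:,2]<.13)&(s*b[:,0]>.03); print(f.sum(),np.round(np.percentile(q[f,2],[10,50,90]),4) if f.sum() else '')
a,d=cloud('top')
for n in["screwdriver","bushing","oil","cup","jar","wrench"]:
    for r in nets.silhouettes(n,'top')[:1]:
        p=d[r['pixels']]; p=p[np.isfinite(p[:,0])]; print(n,rect(p[p[:,2]>.004]))
cv2.imwrite('pics/end.png',img[:,80:560])
E
```

```text
[ 0.57029509 -0.36347055  0.24704725]
knob 294 (array([ 559.1, -326.8]), array([14.1, 15.6]), 16.4) [-0.01644493 -0.10872653] [-0.0022613  -0.09306531]
1055 [0.0104 0.0737 0.075 ]
809 [0.0101 0.0735 0.0747]
0 
0 
bushing (array([614.2, -27.2]), array([37.4, 36.2]), 0.8)
oil (array([754.7,  -1.7]), array([34.8, 40.8]), 10.4)
cup (array([755.7, 268.9]), array([ 80.1, 103.6]), 16.6)
jar (array([ 542.1, -260.6]), array([244.8, 255.1]), 13.2)
wrench (array([ 767.6, -210.1]), array([ 35.9, 157.3]), 66.3)
```

View pics/end.png

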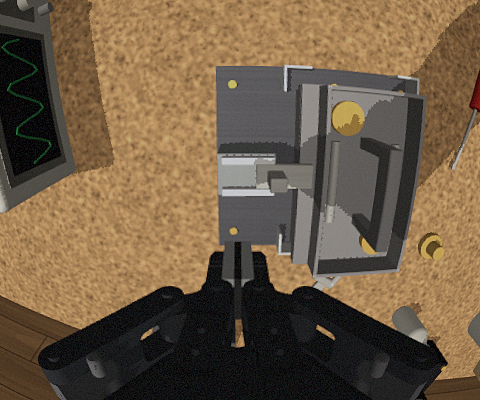

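Bolt shut with the tongue over the ledge at (300,175), knob at (278,183). The nets' cup estimate moved by 10 mm, so I compare the top pictures directly before handing in.

```bash
python3 - <<'E'
from h import *
a=cv2.imread('pics/top.png'); b,_=capture('top')
for n,(u,v,U,V) in dict(cup=(195,132,230,170),oil=(280,142,298,165),jar=(415,265,448,292),wrench=(330,128,358,175),bushing=(288,186,303,202),driver=(292,225,305,288)).items():
    f=lambda i:np.float32(cv2.cvtColor(i[v:V,u:U],cv2.COLOR_BGR2GRAY)); print(n,np.round(cv2.phaseCorrelate(f(a),f(b)),2),np.abs(f(a)-f(b)).mean())
cv2.imwrite('pics/cmp.png',cv2.resize(np.hstack([a[120:300,190:460],b[120:300,190:460]]),None,fx=1.45,fy=1.45))
E
```

```text
Traceback (most recent call last):
ValueError: setting an array element with a sequence. The requested array has an inhomogeneous shape after 1 dimensions. The detected shape was (2,) + inhomogeneous part.
```

```bash
python3 - <<'E'
from h import *
a=cv2.imread('pics/top.png'); b,_=capture('top')
for n,(u,v,U,V) in dict(cup=(195,132,230,170),oil=(280,142,298,165),jar=(415,265,448,292),wrench=(330,128,358,175),bushing=(288,186,303,202),driver=(292,225,305,288)).items():
    f=lambda i:np.float32(cv2.cvtColor(i[v:V,u:U],cv2.COLOR_BGR2GRAY)); print(n,cv2.phaseCorrelate(f(a),f(b)),np.abs(f(a)-f(b)).mean())
cv2.imwrite('pics/cmp.png',cv2.resize(np.hstack([a[120:300,190:460],b[120:300,190:460]]),None,fx=1.45,fy=1.45))
E
```

```text
cup ((-0.027095374863517208, 0.0885875515446557), 0.988731137663126) 15.801504
oil ((0.19379791570248805, -0.18512840789546203), 0.8972789507221293) 15.7343
jar ((0.04215452547889953, 0.45658792187951747), 0.40770408008324266) 28.859709
wrench ((0.0740888215300135, 0.16187791553917563), 0.9282543536689546) 17.031916
bushing ((0.4615901846874957, -0.1019008624713642), 0.8954025248686472) 16.8625
driver ((0.4856666529239497, -0.8206712650482118), 0.5212477933615446) 24.80586
```

View pics/cmp.png

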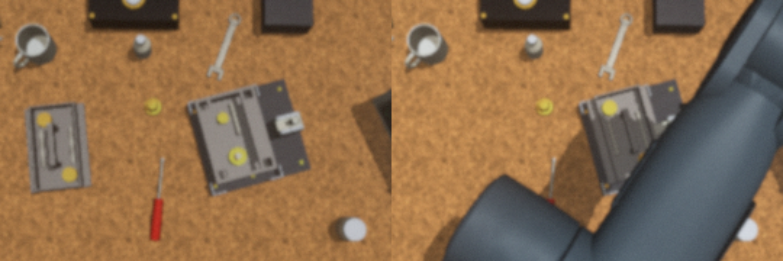

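Nothing has moved: the cup, oil, wrench and bushing are where they were, and the jar and screwdriver are only partly hidden by the arm. I hand in.

```bash
python3 -c "
from station import bot; print(bot.close_job())"
```

```text
the job is handed in; nothing more can be done
None
```

The loose tray is stacked home on the docked tray, the bolt is shut at its stop, and I handed the job in at about 26.5 s on the clock, with the gripper clear of everything.

- **Stacking:** I picked the tray up by its handle and lowered it over the dock's measured true centre, about 8 mm off nominal in x. The lugs went in with no sideways searching. Contact came at home level, and I pressed with about 10 N.
- **Fit check after release:** The ledge stood at 74 mm on all four sides, so the tray is level and its origin is at 56 mm, which is home less the spring sag. After bolting, the ledge on the bolt side still read 74 mm; the far side was not in view.
- **Bolt:** I pushed it with the shut fingers until the force rose from about 3 N to about 20 N. The knob's travel measured 34 to 35 mm, against 35 mm for fully shut.
- **Bystanders:** The top pictures before and after show the cup, oil, wrench and bushing unmoved. The arm partly hid the jar and screwdriver at the end, so I did not fully check those two. The arm never came near them and no contact force appeared.

**What disagreed or went wrong:**
- My first large turn ran the last joint to its limit, because I had its sign wrong. The tool tilted and drifted, and joints 3 and 4 ended up at their range limits. Joint 3 read 1.353 against the stated 1.35.
- The last network readings were wrong on three bystanders: the cup 10 mm off, the jar mistaken for the bay and the screwdriver missed. The direct picture comparison overruled the cup reading.

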